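# Bolt the heat-press platen shut

## Task

Lock the heat-press platen: slide the barrel bolt fully across with its red-knobbed handle still up, then turn the handle all the way down into the notch of the yellow keeper plate, let go, and see that it stays locked. Go gently: feel for the keeper's end stop rather than ramming it, do not force the handle down on the keeper plate's lip before it is over the notch, and leave the things lying around where they are.

Things in the scene. Friction and masses are not known exactly. Their poses are not given: they have to be found in the camera images.
- bolt (a joint): slide of the barrel bolt, a 14 mm aluminium rod, in m: 0 drawn back (starts 0 to 0.020), growing as it goes across to the yellow keeper plate. A return spring (70 N/m, slack at 0) and about 2.5 N of rubbing resist: 3 N at first, about 7 N near the keeper; let go across but not turned down, it springs part of the way back.
- handle (a joint): turn of the bolt's handle about the bolt's axis, in rad: 0 straight up, growing as it turns down to the -x side of point barrel (towards the robot); its travel ends at 1.40, nearly level. Starts 0.10 to 0.45. About 0.07 N m of rubbing: it stays where it is left. Unless it is over the notch, the housing's steel cheek or the keeper's lip stops it at 0.8 to 0.9.
- knob (a point): centre of the red ball, 18 mm across, on the end of the handle, a 10 mm round steel bar; 80 mm from the bolt's axis. Pinched with the fingers closing along the bolt's axis, the ball lets the handle pivot between the pads as it turns. Axes turn with the handle: z outward along it, y along the slide.
- barrel (a point): fixed point on the bolt's axis, 80 mm above the table, where the handle's root sits when joint bolt is 0. Axes: y = the way the bolt slides across, z up, x away from the robot. The open steel housing, 37 mm wide, reaches from 45 mm behind it to 35 mm ahead along y, 14 mm above the axis. Top of the blue base 50 mm below the axis, its edge 65 mm to the -x side.
- keeper: white fixed bracket that carries the yellow keeper plate and the socket for the bolt's tip. Origin on the table below the bolt's axis, 30 mm beyond point barrel along y; axes as point barrel. Its socket block begins 65 mm beyond the origin along y and rises 19 mm above the bolt's axis.
- notch_middle (a point): middle place of the yellow plate's notch (fixed to the bracket, on the bolt's axis; axes as point barrel): the handle is over it at bolt = 0.060. The plate is clamped by screws in long slots anywhere within 18 mm either way of this along y, NOT measured: feel for its end stop, an upright 8 mm plate across the rod, top 30 mm above the axis, whose face is 6.5 mm past the notch's centre.
- lip (a point): top of the yellow plate's lip in its middle place (fixed to the bracket; same 18 mm doubt): 20 mm above the bolt's axis, 40 mm long along y, ending at the 13 mm wide open notch. Lip and notch lie 22 to 34 mm to the -x side of the axis. The 10 mm handle touches the end stop 1.5 mm past the notch's centre, and goes down freely when lightly touching the stop or up to 3 mm short of it.
- tape_roll_mid (a point): bystander: centre of an amber tape roll, 64 mm across, 25 mm high, lying on the grey platen top (63 mm above the table); leave it alone
- screwdriver_grip (a point): bystander: grip of a screwdriver, 170 mm long, lying on the platen; leave it alone
- mug_mid (a point): bystander: centre of a white mug, 82 mm across, 95 mm high, standing on the table; leave it alone
- spray_can_mid (a point): bystander: centre of a can, 54 mm across, 150 mm high, standing on the table; leave it alone

How it is judged (in metres and radians):
On the way, in this order (a step that is already met when the one before it is completed fails the run):
1. the bolt is slid across (joint bolt above 0.037) with the handle still up (joint handle below 1.0) (value of joint bolt above 0.037 m and value of joint handle below 1 rad), for 0.1 s.
2. the handle is turned down into the notch (joint handle above 1.25, joint bolt above 0.037) (value of joint bolt above 0.037 m and value of joint handle above 1.25 rad), for 0.2 s.
At the end, for the whole second after the job is handed in: the bolt is across (joint bolt above 0.037) with its handle down in the keeper's notch (joint handle above 1.25), at rest and released (all of step 2 and velocity of joint bolt between -0.01 and 0.01 m/s and velocity of joint handle between -0.1 and 0.1 rad/s); the robot touches nothing.
It fails at once if the keeper is loaded with more than 22 N (bolt handle rammed against its end stop, forced down on its lip, or hit by the gripper) (contact force between keeper and anything else above 22 N).
It fails at once if the tape roll is moved more than 20 mm (distance of tape_roll_mid from where it was at the start of the episode above 0.02 m).
It fails at once if the mug is moved more than 20 mm (distance of mug_mid from where it was at the start of the episode above 0.02 m).
It fails at once if the spray can is moved more than 20 mm (distance of spray_can_mid from where it was at the start of the episode above 0.02 m).
It fails at once if the screwdriver is moved more than 20 mm (distance of screwdriver_grip from where it was at the start of the episode above 0.02 m).
It also fails if it takes over 48 s, if anything falls off the work surface, if the arm or the gripper's body presses on something with over 40 N, if the wrist force passes 120 N, or if a joint passes its speed limit or range.

## Robot

A 7-joint arm with a two-finger parallel gripper is mounted at the origin on the work surface. World frame = base frame: x ahead of the robot, y to its left, z up, the work surface at z = 0. Lengths are in mm, angles in rad, forces in N, time in s.
With the tool pointing down it reaches from about 425 to 1025 mm from the base axis. Payload 3.6 kg.
Tool frame: the origin (TCP) lies on the centre line of the jaws, within the pads' length; the fingertips stand 11 mm ahead of it and the grasp point (between the pads) lies 8 mm behind it; z points along the fingers, y is the direction in which the jaws open and shut (so a half turn about z gives the same grasp; the last joint's range is limited). The gripper opens to 85 mm and grips with 20 to 120 N. Pads are 22 mm wide; open, the fingers measure 114 mm over their backs; the gripper's body (76 mm by 85 mm) begins 54 mm behind the grasp point. The pads swing forward as they close: fully open they stand 13 mm farther back than shut.
Start: joints at [-1.397, 0.591, 0.048, 1.609, -0.033, 0.943, -0.034], TCP at [191.837, 699.162, 242.302] pointing down, gripper open.
Joint ranges: [-2.69, 2.69], [-0.47, 2.24], [-1.27, 1.36], [0.19, 2.51], [-1.53, 4.68], [0.08, 2.07], [-3.09, 3.09]. Speed limits (rad/s): [2.57, 2.57, 3.14, 3.14, 3.14, 3.14, 3.14].

## Interface

Orientations are given as [roll, pitch, yaw] about the fixed x, y, z axes, in that order (R = Rz(yaw) Ry(pitch) Rx(roll)).
In Python, from station import readout, get_image, camera_params, robot gives the robot as it stands.
- The arm moves only by the tool servo_tool, never from a script. Its argument "increments" is a list of rows, each an object with "linear": the shift along the world's x, y, z in cm, a list of three; "dr": the turn, a rotation vector about the world's x, y, z in degrees, a list of three; "claw": the closure, from -1 (fully open) to 1 (shut), so that 0 is half open. In form: [{"linear": [tx, ty, tz], "dr": [ax, ay, az], "claw": claw}, ...]. A call has 1 to 8 rows; each row is the pose to reach, as a shift and turn from the pose measured when the call began; what a row does not reach only later rows make up. A row lasts 1/12 s, in which the tool goes at most 41.7 mm and 7.16 degrees, less where a joint would pass 70% of its speed; a pose out of reach is approached as far as the arm can. A call with a gripper value outside its range is refused whole. The fingers move at their own pace and stop on an object; "squeeze" is the grip in N (left out, the last holds). Time passes only in rows, so rows that repeat a pose let the fingers close. It gives the time, the measured TCP pose, the force and the opening at its end, in the units of the state.
- readout.read_state(): the state, without advancing time (a new reading comes with each control period).
- get_image(name): name is "scene" or "top"; returns the picture (400x640x3 uint8, blue, green, red); there is no depth.
- camera_params(name): a dict with "fx", "fy", "cx", "cy" (pixels), "world_to_cam" (4x4, takes a point from world to camera coordinates). Camera axes: x right, y up, looking along -z (the intrinsics and any distortion apply to the point x, -y, -z); pixel columns grow to the right and rows downward; lengths in mm; the calibration is good to about 2 mm. A picture is of the moment at which its call begins. camera_params takes no time and is no camera call.
- robot.finish_job(): hands the job in, once; it reports no verdict.
The state is a dict: "time_s": time; "joint_pos": joint angles; "joint_velocities": joint speeds; "tau": joint torques, N m; "ee_pos": TCP position; "tcp_rot": TCP orientation; "wrist_force": force on the tool from outside, world axes, zero at the start; "wrist_torque": the same for the moment, N m; "grip_width": finger opening in mm.
Only numpy, scipy, OpenCV 4.12 (cv2) and the standard library are available. Lean on these libraries where they do the work, as an engineer would, in place of code of your own. Each camera call takes 0.05 s, during which the arm holds its last target.

## Working session

There is one attempt and no reset: what is moved stays moved. The work goes in short steps, Python scripts to look and compute and a tool call to move; the robot and the scene stay as the last step left them, time stands still between calls to the robot, and variables do not carry over. Pictures are saved under pics/ and viewed, and the job is handed in when it is done.

Besides the shell and the picture viewer there is one more tool, called after "Request:" as name([rows], argument=value, ...), one row to a line, values as JSON. servo_tool: Moves the arm, as the interface text tells. Its arguments: {"type":"object","properties":{"increments":{"type":"array"},"squeeze":{"type":"number"}},"required":["increments"]}

```bash
mkdir -p pics; ls; python3 - <<'E'
from station import readout,get_image,camera_params,robot
import cv2
for n in("scene","top"):
    cv2.imwrite(f"pics/{n}0.png",get_image(n)); c=camera_params(n); print(n,c)
s=readout.read_state(); print(s)
E
```

```text
pics
scene {'fx': 405.89375749677293, 'fy': 405.89375749677293, 'cx': 313.24885079158497, 'cy': 202.9905918418331, 'world_to_cam': array([[-1.93465085e-01,  9.81083196e-01,  6.85735757e-03,
         1.11267297e+02],
       [-8.44186722e-01, -1.70023029e-01,  5.08370877e-01,
         4.55468550e+02],
       [ 4.99920033e-01,  9.25631246e-02,  8.61110927e-01,
        -1.46193773e+03],
       [ 0.00000000e+00,  0.00000000e+00,  0.00000000e+00,
         1.00000000e+00]])}
top {'fx': 519.4346654816702, 'fy': 519.4346654816702, 'cx': 326.32907635189383, 'cy': 192.85843821805048, 'world_to_cam': array([[ 5.50924747e-03, -9.99984640e-01,  6.06811138e-04,
        -5.92106669e+00],
       [ 9.80717290e-01,  5.52164193e-03,  1.95353802e-01,
        -6.34279859e+02],
       [-1.95354152e-01, -4.81142268e-04,  9.80732646e-01,
        -1.13822383e+03],
       [ 0.00000000e+00,  0.00000000e+00,  0.00000000e+00,
         1.00000000e+00]])}
{'time_s': 0.1, 'joint_pos': array([-1.39650728,  0.59204624,  0.04828073,  1.60970935, -0.03329512,
        0.94271927, -0.03369528]), 'joint_velocities': array([ 5.66000137e-04, -2.73489209e-03,  3.78577721e-05, -3.34300326e-03,
       -5.63858063e-04,  3.57285379e-04, -1.23955104e-04]), 'tau': array([ 3.87244276e-03, -5.49992001e+01,  1.55346259e+00, -1.98822981e+01,
        9.82087775e-03,  3.89060617e-03,  9.45937728e-06]), 'ee_pos': array([191.61642091, 698.45383751, 241.23528244]), 'tcp_rot': array([-3.13951741e+00,  1.07713775e-04,  2.87391078e+00]), 'wrist_force': array([-1.20127517,  0.14014521, -0.494138  ]), 'wrist_torque': array([ 0.03199984,  0.02037035, -0.01853453]), 'grip_width': 85.34191025123178}
```

View pics/scene0.png

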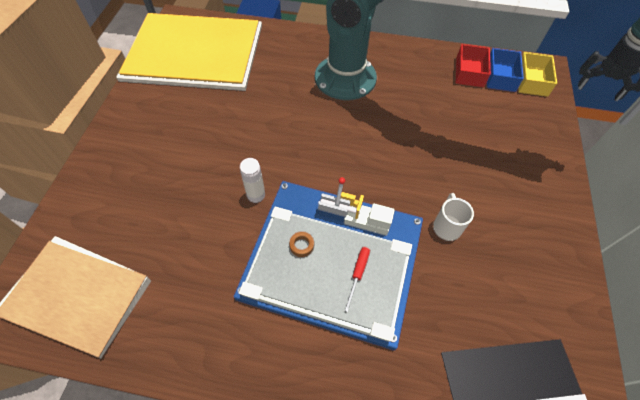

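View pics/top0.png

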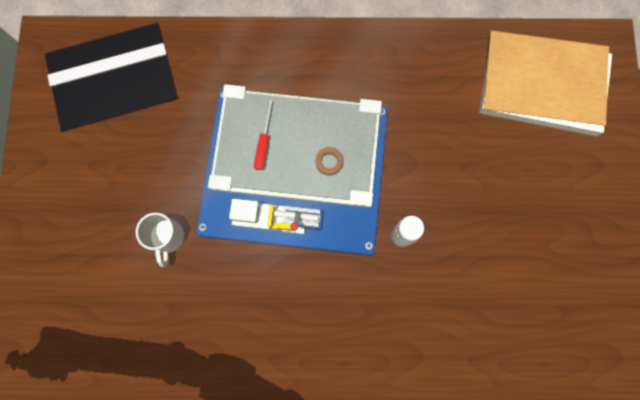

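The scene view shows the knob near (341,181) and the yellow plate near (355,204). The top view shows the knob near (294,226) and the keeper near (270,217). I'll zoom in and triangulate.

```bash
cat > h.py <<'E'
from station import readout,get_image,camera_params,robot
import cv2, numpy as np
def P(n):
    c=camera_params(n);K=np.array([[c['fx'],0,c['cx']],[0,c['fy'],c['cy']],[0,0,1]])
    return K@np.diag([1,-1,-1])@c['world_to_cam'][:3]
def tri(a,b):
    X=cv2.triangulatePoints(P("scene"),P("top"),np.array(a,float).reshape(2,1),np.array(b,float).reshape(2,1));return (X[:3]/X[3]).ravel()
def onz(n,uv,z):
    M=P(n);A=M[:,[0,1]];A=np.c_[M[:,0],M[:,1],M[:,2]*z+M[:,3]]
    q=np.linalg.solve(A,[uv[0],uv[1],1]);return q[:2]/q[2]
def proj(n,X):
    q=P(n)@np.r_[X,1];return q[:2]/q[2]
def knob(im,box):
    x0,y0,x1,y1=box;r=im[y0:y1,x0:x1].astype(int)
    m=((r[...,2]>120)&(r[...,1]<70)&(r[...,0]<80)).astype(np.uint8)
    n,l,st,c=cv2.connectedComponentsWithStats(m)
    if n<2:return None
    i=1+np.argmax(st[1:,4]);return c[i]+[x0,y0],st[i]
E
python3 - <<'E'
from h import *
a=cv2.imread("pics/scene0.png");b=cv2.imread("pics/top0.png")
ka=knob(a,(325,170,360,195));kb=knob(b,(280,215,310,240));print(ka,kb)
if ka and kb:print(tri(ka[0],kb[0]))
cv2.imwrite("pics/z1.png",np.hstack([cv2.resize(a[165:245,300:400],None,fx=4,fy=4,interpolation=3)[:320],cv2.resize(b[180:260,220:320],None,fx=4,fy=4,interpolation=3)]))
# base corner screws
for s,t in [((285,186),(369,245)),((418,221),(203,227))]: print(tri(s,t), onz("top",t,30),onz("scene",s,30))
E
```

```text
(array([341.5, 180.6]), array([13,  8,  8,  6, 30], dtype=int32)) None
[ 517.28634853 -100.11148995   28.07267346] [ 517.51745497 -102.44114805] [518.04766963 -95.59687376]
[557.73779569 289.54609519  28.19313764] [557.54142852 286.32841621] [557.85441322 293.64285418]
```

View pics/z1.png

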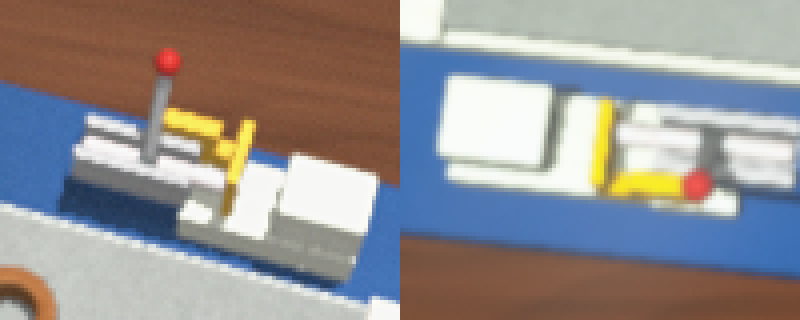

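The zoom shows the knob at scene (341.5,180.6). In the top view the knob is about (294,226), the yellow stop is at column ~270, and the lip runs right from there towards the knob.

```bash
python3 - <<'E'
from h import *
a=cv2.imread("pics/scene0.png");b=cv2.imread("pics/top0.png")
def cen(im,box,f):
    x0,y0,x1,y1=box;r=im[y0:y1,x0:x1].astype(int);m=f(r[...,0],r[...,1],r[...,2]).astype(np.uint8)
    n,l,st,c=cv2.connectedComponentsWithStats(m)
    return [(c[i]+[x0,y0],st[i]+[x0,y0,0,0,0]) for i in range(1,n) if st[i,4]>5]
red=lambda B,G,R:(R>130)&(G<90)&(B<110)&(R-G>70)
yel=lambda B,G,R:(R>150)&(G>110)&(B<90)
A=cen(a,(325,170,360,195),red);B=cen(b,(280,212,310,240),red);print(A,B)
k=tri(A[0][0],B[0][0]);print("knob",k,proj("scene",k),proj("top",k))
print(cen(a,(330,180,380,225),yel));print(cen(b,(260,195,310,240),yel))
# socket block top, z=99: corners in top view (zoom: 220+px/4,180+py/4)
for q in [(445-400,75),(550-400,82),(545-400,168),(438-400,155)]: print("block top",onz("top",(220+q[0]/4,180+q[1]/4),99))
for q in [(290,153),(377,175),(365,232),(278,210)]: print("block scene",onz("scene",(300+q[0]/4,165+q[1]/4),99))
# stop top z=110
for q in [(605-400,98),(597-400,193)]: print("stop top",onz("top",(220+q[0]/4,180+q[1]/4),110))
for q in [(249,121)]: print("stop scene",onz("scene",(300+q[0]/4,165+q[1]/4),110))
# handle root
E
```

```text
[(array([341.8  , 179.925]), array([339, 177,   7,   7,  40]))] [(array([294.28, 225.84]), array([292, 223,   6,   6,  25]))]
knob [545.31288232  66.31227809 149.79860917] [340.91439327 179.88843167] [293.61832015 225.90750155]
[(array([353.06730769, 198.24038462]), array([341, 192,  23,  16, 104])), (array([357.66666667, 211.16666667]), array([357, 210,   2,   4,   6]))]
[(array([276.61676647, 222.07784431]), array([268, 206,  24,  24, 167]))]
block top [612.42251467 210.00608482]
block top [608.77666266 151.22149943]
block top [560.3475001 152.4702026]
block top [567.28295261 212.02482115]
block scene [568.08277375 158.32154792]
block scene [573.50827077 216.62294278]
block scene [617.47137193 212.99267884]
block scene [612.48283619 155.8523802 ]
stop top [597.9521964  119.08832145]
stop top [545.16654445 122.08173382]
stop scene [555.65671186 127.99011665]
```

Knob is at about (545, 66, 151), the bolt's axis has yaw ≈ -0.10, and the expected travel to the stop is about 50 mm. Moving over the knob now.

Request:
servo_tool([
  {"linear": [1.9, -3.4, 0], "dr": [0, 0, 1.2], "claw": 0},
  {"linear": [3.8, -6.8, 0], "dr": [0, 0, 2.4], "claw": 0},
  {"linear": [5.7, -10.2, 0], "dr": [0, 0, 3.6], "claw": 0},
  {"linear": [7.6, -13.6, 0], "dr": [0, 0, 4.8], "claw": 0},
  {"linear": [9.5, -17.0, 0], "dr": [0, 0, 6], "claw": 0},
  {"linear": [11.4, -20.4, 0], "dr": [0, 0, 7.2], "claw": 0},
  {"linear": [13.3, -23.8, 0], "dr": [0, 0, 8.4], "claw": 0},
  {"linear": [15.2, -27.2, 0], "dr": [0, 0, 9.4], "claw": 0},
], squeeze=30)

```text
time_s: 0.77
ee_pos: [344.0, 424.4, 241.0]
tcp_rot: [-3.139, -0.0, 3.039]
wrist_force: [0.5, -0.4, 0.1]
grip_width: 42.7
```

Request:
servo_tool([
  {"linear": [2.0, -3.6, 0], "dr": [0, 0, 0], "claw": 0},
  {"linear": [4.0, -7.2, 0], "dr": [0, 0, 0], "claw": 0},
  {"linear": [6.0, -10.8, 0], "dr": [0, 0, 0], "claw": 0},
  {"linear": [8, -14.4, 0], "dr": [0, 0, 0], "claw": 0},
  {"linear": [10, -18, 0], "dr": [0, 0, 0], "claw": 0},
  {"linear": [12, -21.6, 0], "dr": [0, 0, 0], "claw": 0},
  {"linear": [14, -25.2, 0], "dr": [0, 0, 0], "claw": 0},
  {"linear": [16, -28.8, 0], "dr": [0, 0, 0], "claw": 0},
])

```text
time_s: 1.43
ee_pos: [504.4, 134.4, 240.9]
tcp_rot: [-3.139, -0.001, 3.039]
wrist_force: [1.2, -0.6, -0.6]
grip_width: 42.6
```

Request:
servo_tool([
  {"linear": [2.0, -3.5, 0], "dr": [0, 0, 0], "claw": 0},
  {"linear": [4.1, -7.0, 0], "dr": [0, 0, 0], "claw": 0},
  {"linear": [4.1, -7.0, 0], "dr": [0, 0, 0], "claw": 0},
  {"linear": [4.1, -7.0, 0], "dr": [0, 0, 0], "claw": 0},
])

```text
time_s: 1.77
ee_pos: [546.3, 60.9, 240.6]
tcp_rot: [-3.138, -0.0, 3.032]
wrist_force: [-0.6, 1.0, -0.1]
grip_width: 42.8
```

```bash
python3 - <<'E'
from h import *
s=readout.read_state();print(s['ee_pos'],s['tcp_rot'])
a=get_image("scene");b=get_image("top");cv2.imwrite("pics/s1.png",a);cv2.imwrite("pics/t1.png",b)
cv2.imwrite("pics/z2.png",np.hstack([cv2.resize(a[135:235,290:390],None,fx=4,fy=4,interpolation=3),cv2.resize(b[170:270,230:330],None,fx=4,fy=4,interpolation=3)]))
E
```

```text
[546.33014319  60.89849837 240.64111428] [-3.13764067e+00 -2.56117382e-04  3.03240814e+00]
```

View pics/z2.png

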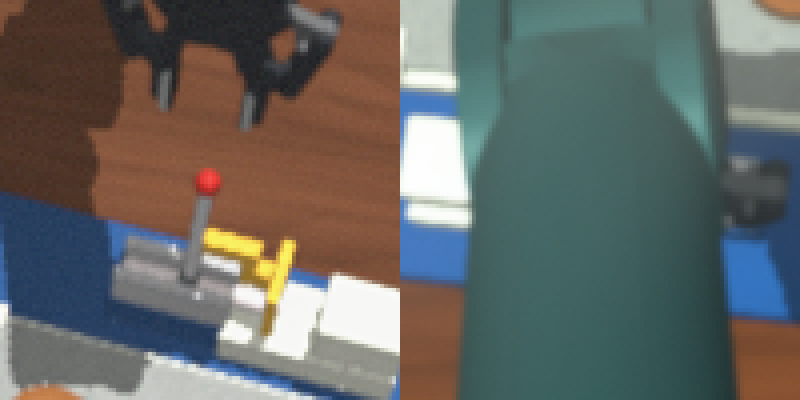

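The top view is blocked by the arm. In the scene view the jaws sit straight above the knob, with tips at about (331,161) and (352,166). I'll check them against the projection to take out any camera bias.

```bash
python3 - <<'E'
from h import *
print(proj("scene",[546.3,60.9,235]),"tips mid seen ~",(341.3,163.5)); 
for y in (60,63,66,69): print(y,proj("scene",[545.3,y,151]))
E
```

```text
[340.94898834 160.2001729 ] tips mid seen ~ (341.3, 163.5)
60 [338.54474762 179.2258589 ]
63 [339.68542427 179.41611989]
66 [340.82670244 179.60648121]
69 [341.96858259 179.79694294]
```

Request:
servo_tool([
  {"linear": [-0.1, 0.6, -1.5], "dr": [0, 0, 0.3], "claw": 0},
  {"linear": [-0.1, 0.6, -3.5], "dr": [0, 0, 0.3], "claw": 0},
  {"linear": [-0.1, 0.6, -5], "dr": [0, 0, 0.3], "claw": 0},
  {"linear": [-0.1, 0.6, -6.5], "dr": [0, 0, 0.3], "claw": 0},
  {"linear": [-0.1, 0.6, -6.5], "dr": [0, 0, 0.3], "claw": 0},
])

```text
time_s: 2.28
ee_pos: [540.5, 73.4, 172.8]
tcp_rot: [-3.138, -0.008, 3.049]
wrist_force: [-0.6, -0.3, -0.1]
grip_width: 42.6
```

```bash
python3 - <<'E'
from h import *
s=readout.read_state();print(s['ee_pos'],s['tcp_rot'])
a=get_image("scene")
cv2.imwrite("pics/z3.png",cv2.resize(a[135:235,290:390],None,fx=5,fy=5,interpolation=3))
E
```

```text
[540.47900767  73.40641255 172.76164525] [-3.13842312 -0.00849665  3.04932682]
```

View pics/z3.png

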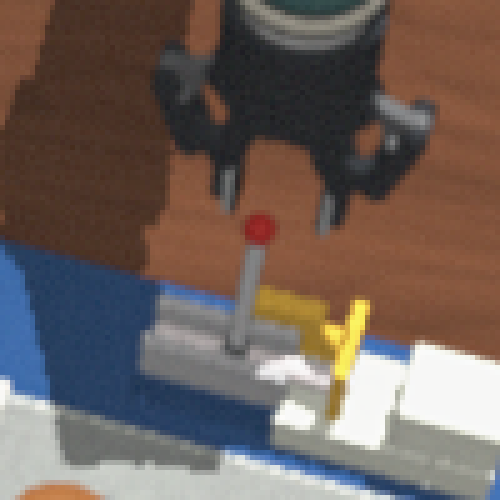

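Request:
servo_tool([
  {"linear": [0.4, -0.6, 0], "dr": [0, 0, -0.5], "claw": 0},
  {"linear": [0.4, -0.6, 0], "dr": [0, 0, -0.5], "claw": 0},
])

```text
time_s: 2.5
ee_pos: [546.4, 67.3, 174.9]
tcp_rot: [-3.139, -0.005, 3.04]
wrist_force: [-0.4, 0.0, -0.3]
grip_width: 42.8
```

Good. Now descending to the knob, slowly at the end.

Request:
servo_tool([
  {"linear": [-0.1, 0, -1], "dr": [0, 0, 0], "claw": 0},
  {"linear": [-0.1, 0, -2], "dr": [0, 0, 0], "claw": 0},
  {"linear": [-0.1, 0, -2.8], "dr": [0, 0, 0], "claw": 0},
  {"linear": [-0.1, 0, -3.0], "dr": [0, 0, 0], "claw": 0},
  {"linear": [-0.1, 0, -3.0], "dr": [0, 0, 0], "claw": 0},
])

```text
time_s: 2.92
ee_pos: [544.5, 67.1, 143.8]
tcp_rot: [-3.138, -0.007, 3.04]
wrist_force: [0.2, 0.0, 0.3]
grip_width: 43.0
```

```bash
python3 - <<'E'
from h import *
a=get_image("scene")
s=readout.read_state();print(s['ee_pos'],s['tcp_rot'],s['wrist_force'])
cv2.imwrite("pics/z4.png",cv2.resize(a[135:235,290:390],None,fx=5,fy=5,interpolation=3))
E
```

```text
[544.9955619   67.19801954 144.27874735] [-3.13876706 -0.00590904  3.0402812 ] [ 0.55162283  0.11545422 -0.19491703]
```

View pics/z4.png

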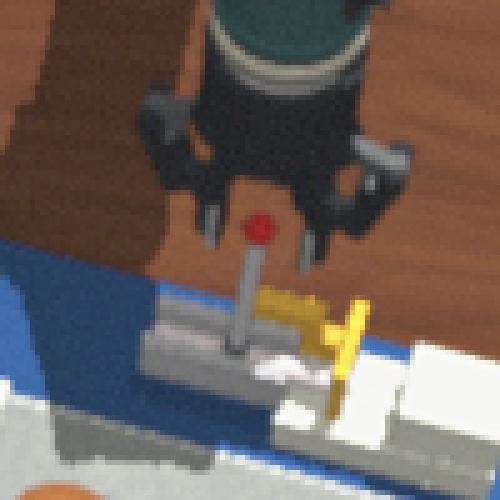

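The knob at (260,229) in the crop is centred between the fingers at 212 and 308. Closing on it with 30 N.

Request:
servo_tool([
  {"linear": [0, 0, 0], "dr": [0, 0, 0], "claw": 0.3},
  {"linear": [0, 0, 0], "dr": [0, 0, 0], "claw": 0.5},
  {"linear": [0, 0, 0], "dr": [0, 0, 0], "claw": 1},
  {"linear": [0, 0, 0], "dr": [0, 0, 0], "claw": 1},
  {"linear": [0, 0, 0], "dr": [0, 0, 0], "claw": 1},
  {"linear": [0, 0, 0], "dr": [0, 0, 0], "claw": 1},
], squeeze=30)

```text
time_s: 3.47
ee_pos: [545.1, 66.9, 144.6]
tcp_rot: [-3.139, -0.006, 3.04]
wrist_force: [-0.5, -2.0, 3.3]
grip_width: 15.7
```

```bash
python3 - <<'E'
from h import *
a=get_image("scene")
s=readout.read_state();print(s['ee_pos'],s['tcp_rot'],s['wrist_force'],s['grip_width'])
cv2.imwrite("pics/z5.png",cv2.resize(a[135:235,290:390],None,fx=5,fy=5,interpolation=3))
E
```

```text
[545.0548192   66.90340541 144.55121298] [-3.13856708 -0.005646    3.03998698] [-1.29125519 -1.55407097  3.015648  ] 16.05650272721645
```

View pics/z5.png

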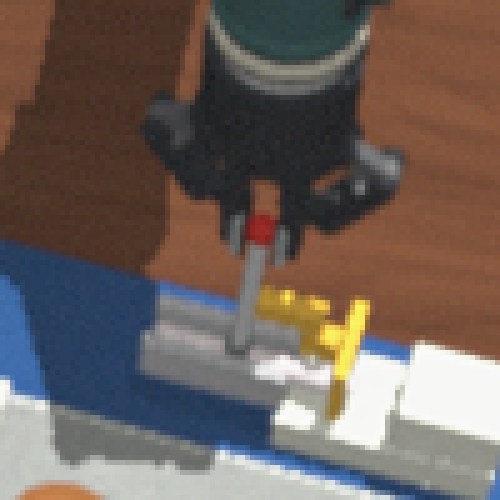

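Request:
servo_tool([
  {"linear": [0.03, 0.3, 0], "dr": [0, 0, 0], "claw": 1},
  {"linear": [0.06, 0.6, 0], "dr": [0, 0, 0], "claw": 1},
  {"linear": [0.1, 1.0, 0], "dr": [0, 0, 0], "claw": 1},
  {"linear": [0.14, 1.4, 0], "dr": [0, 0, 0], "claw": 1},
  {"linear": [0.18, 1.8, 0], "dr": [0, 0, 0], "claw": 1},
  {"linear": [0.2, 2.0, 0], "dr": [0, 0, 0], "claw": 1},
  {"linear": [0.2, 2.0, 0], "dr": [0, 0, 0], "claw": 1},
])

```text
time_s: 4.1
ee_pos: [547.1, 87.7, 144.5]
tcp_rot: [-3.139, -0.006, 3.041]
wrist_force: [-0.7, -3.0, 0.7]
grip_width: 15.7
```

```bash
python3 - <<'E'
from h import *
a=get_image("scene")
s=readout.read_state();print(s['ee_pos'],s['tcp_rot'],s['wrist_force'],s['grip_width'])
cv2.imwrite("pics/z6.png",cv2.resize(a[135:235,290:390],None,fx=5,fy=5,interpolation=3))
E
```

```text
[547.07685373  87.68774978 144.50699611] [-3.13910397 -0.00564093  3.04081232] [-0.40245893 -2.53986543  0.25509223] 15.666612233237963
```

View pics/z6.png

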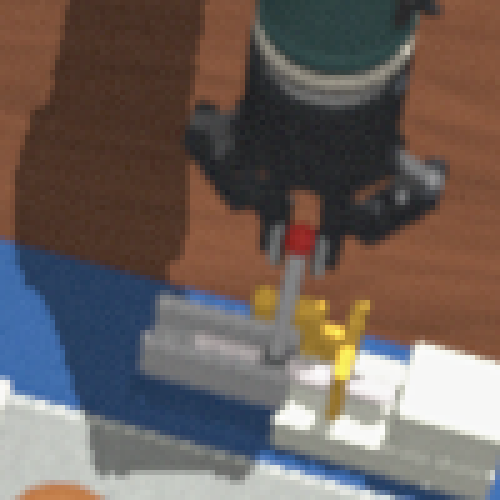

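The knob is held and follows: y went from 67 to 87.7, with about 3 N of resistance. Moving another 12 mm, then feeling for the stop.

Request:
servo_tool([
  {"linear": [0.03, 0.3, 0], "dr": [0, 0, 0], "claw": 1},
  {"linear": [0.06, 0.6, 0], "dr": [0, 0, 0], "claw": 1},
  {"linear": [0.09, 0.9, 0], "dr": [0, 0, 0], "claw": 1},
  {"linear": [0.12, 1.2, 0], "dr": [0, 0, 0], "claw": 1},
  {"linear": [0.12, 1.2, 0], "dr": [0, 0, 0], "claw": 1},
])

```text
time_s: 4.57
ee_pos: [548.3, 100.2, 144.5]
tcp_rot: [-3.139, -0.006, 3.041]
wrist_force: [0.0, -3.5, 1.6]
grip_width: 15.7
```

Request:
servo_tool([
  {"linear": [0.01, 0.1, 0], "dr": [0, 0, 0], "claw": 1},
  {"linear": [0.02, 0.2, 0], "dr": [0, 0, 0], "claw": 1},
  {"linear": [0.02, 0.2, 0], "dr": [0, 0, 0], "claw": 1},
])

```text
time_s: 4.82
ee_pos: [548.3, 102.0, 144.4]
tcp_rot: [-3.139, -0.006, 3.041]
wrist_force: [-0.7, -4.4, 1.2]
grip_width: 15.6
```

Request:
servo_tool([
  {"linear": [0.01, 0.1, 0], "dr": [0, 0, 0], "claw": 1},
  {"linear": [0.02, 0.2, 0], "dr": [0, 0, 0], "claw": 1},
  {"linear": [0.02, 0.2, 0], "dr": [0, 0, 0], "claw": 1},
])

```text
time_s: 5.07
ee_pos: [548.4, 103.7, 144.4]
tcp_rot: [-3.138, -0.006, 3.041]
wrist_force: [-0.9, -5.2, 1.7]
grip_width: 15.5
```

Request:
servo_tool([
  {"linear": [0.01, 0.1, 0], "dr": [0, 0, 0], "claw": 1},
  {"linear": [0.02, 0.15, 0], "dr": [0, 0, 0], "claw": 1},
  {"linear": [0.02, 0.15, 0], "dr": [0, 0, 0], "claw": 1},
])

```text
time_s: 5.32
ee_pos: [548.5, 104.7, 144.3]
tcp_rot: [-3.138, -0.007, 3.041]
wrist_force: [-1.6, -3.7, 1.6]
grip_width: 15.4
```

```bash
python3 - <<'E'
from h import *
a=get_image("scene")
s=readout.read_state();print(s['ee_pos'],s['wrist_force'],s['grip_width'])
cv2.imwrite("pics/z7.png",cv2.resize(a[145:225,300:400],None,fx=7,fy=7,interpolation=3))
E
```

```text
[548.46950767 104.68173827 144.3010065 ] [-0.65120192 -4.53831809  1.20373033] 15.702269338666468
```

View pics/z7.png

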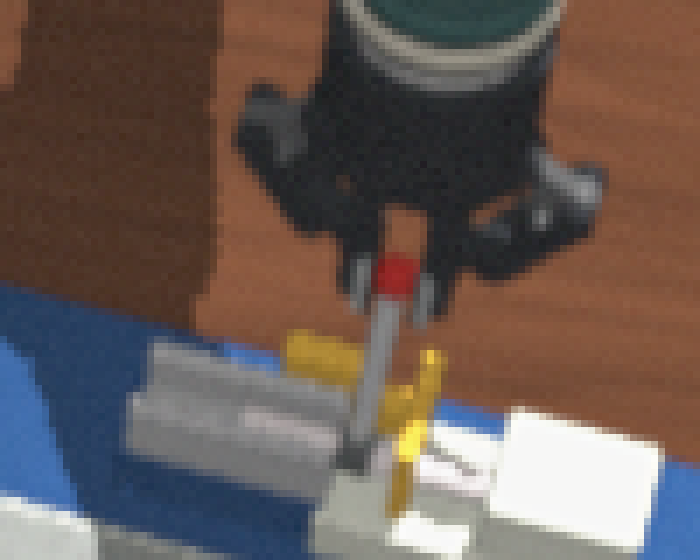

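Not at the stop yet; the crop still shows a gap between the handle (~385) and the stop (~415). Continuing in small steps.

Request:
servo_tool([
  {"linear": [0.01, 0.1, 0], "dr": [0, 0, 0], "claw": 1},
  {"linear": [0.02, 0.2, 0], "dr": [0, 0, 0], "claw": 1},
  {"linear": [0.02, 0.2, 0], "dr": [0, 0, 0], "claw": 1},
])

```text
time_s: 5.62
ee_pos: [548.5, 106.3, 144.3]
tcp_rot: [-3.137, -0.007, 3.04]
wrist_force: [-0.2, -5.4, 0.8]
grip_width: 15.5
```

Request:
servo_tool([
  {"linear": [0.01, 0.1, 0], "dr": [0, 0, 0], "claw": 1},
  {"linear": [0.02, 0.15, 0], "dr": [0, 0, 0], "claw": 1},
  {"linear": [0.02, 0.15, 0], "dr": [0, 0, 0], "claw": 1},
])

```text
time_s: 5.87
ee_pos: [548.5, 107.2, 144.2]
tcp_rot: [-3.136, -0.007, 3.04]
wrist_force: [-0.8, -5.7, 1.6]
grip_width: 15.7
```

Request:
servo_tool([
  {"linear": [0.01, 0.1, 0], "dr": [0, 0, 0], "claw": 1},
  {"linear": [0.02, 0.15, 0], "dr": [0, 0, 0], "claw": 1},
  {"linear": [0.02, 0.15, 0], "dr": [0, 0, 0], "claw": 1},
])

```text
time_s: 6.12
ee_pos: [548.5, 108.1, 144.2]
tcp_rot: [-3.136, -0.008, 3.039]
wrist_force: [0.1, -6.1, 1.5]
grip_width: 15.5
```

Request:
servo_tool([
  {"linear": [0.02, 0.1, 0], "dr": [0, 0, 0], "claw": 1},
  {"linear": [0.04, 0.15, 0], "dr": [0, 0, 0], "claw": 1},
  {"linear": [0.04, 0.15, 0], "dr": [0, 0, 0], "claw": 1},
])

```text
time_s: 6.37
ee_pos: [548.6, 108.9, 144.2]
tcp_rot: [-3.135, -0.008, 3.039]
wrist_force: [0.0, -5.4, 2.2]
grip_width: 16.0
```

Request:
servo_tool([
  {"linear": [0.02, 0.1, 0], "dr": [0, 0, 0], "claw": 1},
  {"linear": [0.03, 0.15, 0], "dr": [0, 0, 0], "claw": 1},
  {"linear": [0.03, 0.15, 0], "dr": [0, 0, 0], "claw": 1},
])

```text
time_s: 6.62
ee_pos: [548.6, 109.7, 144.1]
tcp_rot: [-3.134, -0.009, 3.038]
wrist_force: [-0.5, -5.7, 1.7]
grip_width: 15.9
```

```bash
python3 - <<'E'
from h import *
a=get_image("scene")
s=readout.read_state();print(s['ee_pos'],s['wrist_force'],s['grip_width'])
cv2.imwrite("pics/z8.png",cv2.resize(a[145:225,300:400],None,fx=7,fy=7,interpolation=3))
E
```

```text
[548.64487152 109.70846329 144.1633396 ] [-1.13245365 -5.24757601  1.61854566] 15.578572440336583
```

View pics/z8.png

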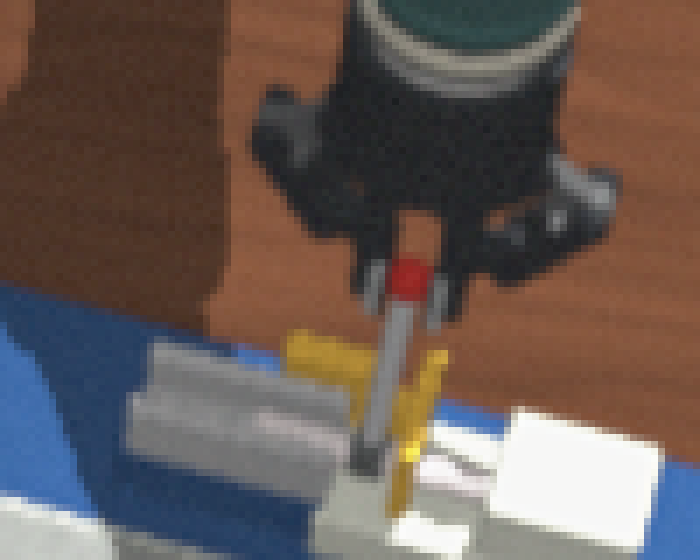

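The handle's right edge is at about 390 and the stop's left edge at about 403 in the crop, so roughly 4–5 mm remain.

Request:
servo_tool([
  {"linear": [0.03, 0.1, 0], "dr": [0, 0, 0], "claw": 1},
  {"linear": [0.05, 0.22, 0], "dr": [0, 0, 0], "claw": 1},
  {"linear": [0.05, 0.22, 0], "dr": [0, 0, 0], "claw": 1},
])

```text
time_s: 6.92
ee_pos: [548.8, 111.3, 144.1]
tcp_rot: [-3.133, -0.01, 3.038]
wrist_force: [-1.1, -5.5, 2.4]
grip_width: 15.4
```

Request:
servo_tool([
  {"linear": [0.03, 0.1, 0], "dr": [0, 0, 0], "claw": 1},
  {"linear": [0.05, 0.18, 0], "dr": [0, 0, 0], "claw": 1},
  {"linear": [0.05, 0.18, 0], "dr": [0, 0, 0], "claw": 1},
])

```text
time_s: 7.17
ee_pos: [548.9, 112.4, 144.1]
tcp_rot: [-3.132, -0.011, 3.037]
wrist_force: [-1.1, -5.4, 2.5]
grip_width: 15.8
```

Request:
servo_tool([
  {"linear": [0.03, 0.1, 0], "dr": [0, 0, 0], "claw": 1},
  {"linear": [0.04, 0.15, 0], "dr": [0, 0, 0], "claw": 1},
  {"linear": [0.04, 0.15, 0], "dr": [0, 0, 0], "claw": 1},
])

```text
time_s: 7.42
ee_pos: [549.0, 113.0, 144.1]
tcp_rot: [-3.131, -0.011, 3.037]
wrist_force: [-1.6, -4.9, 1.9]
grip_width: 15.9
```

Request:
servo_tool([
  {"linear": [0.03, 0.1, 0], "dr": [-0.2, 0.2, 0], "claw": 1},
  {"linear": [0.04, 0.17, 0], "dr": [-0.4, 0.3, 0], "claw": 1},
  {"linear": [0.04, 0.17, 0], "dr": [-0.4, 0.3, 0], "claw": 1},
])

```text
time_s: 7.67
ee_pos: [548.9, 114.1, 144.1]
tcp_rot: [-3.122, -0.017, 3.036]
wrist_force: [-0.3, -5.6, 2.2]
grip_width: 15.5
```

Request:
servo_tool([
  {"linear": [0.03, 0.1, 0], "dr": [0, 0, 0], "claw": 1},
  {"linear": [0.04, 0.15, 0], "dr": [0, 0, 0], "claw": 1},
  {"linear": [0.04, 0.15, 0], "dr": [0, 0, 0], "claw": 1},
])

```text
time_s: 7.92
ee_pos: [549.0, 114.8, 144.1]
tcp_rot: [-3.121, -0.018, 3.036]
wrist_force: [-0.8, -6.1, 2.3]
grip_width: 15.6
```

```bash
python3 - <<'E'
from h import *
a=get_image("scene")
s=readout.read_state();print(s['ee_pos'],s['tcp_rot'],s['wrist_force'],s['grip_width'])
cv2.imwrite("pics/z9.png",cv2.resize(a[145:225,300:400],None,fx=7,fy=7,interpolation=3))
E
```

```text
[549.0149645  114.75852311 144.11440953] [-3.12144454 -0.0176576   3.03587731] [-1.33851843 -5.98153097  1.88305645] 15.747126151129255
```

View pics/z9.png

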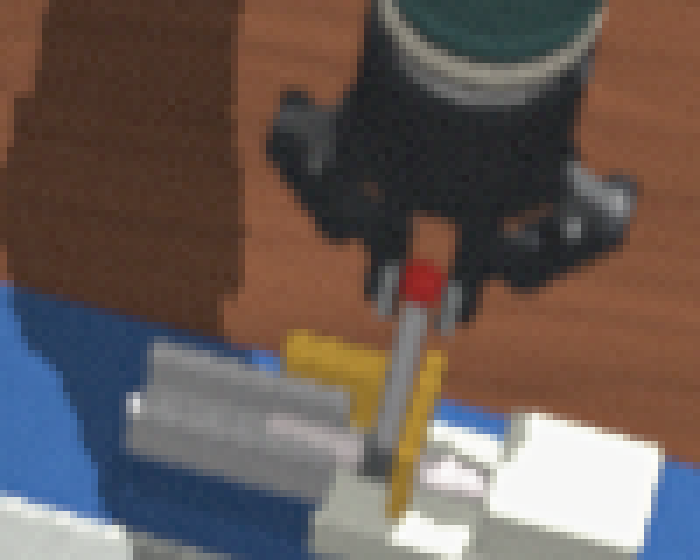

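The handle now looks almost against the stop. My tilt correction had the wrong sign (about 1° off), so I'll undo it. Continuing very gently.

Request:
servo_tool([
  {"linear": [0.02, 0.08, 0], "dr": [0.2, -0.2, 0], "claw": 1},
  {"linear": [0.03, 0.13, 0], "dr": [0.4, -0.4, 0], "claw": 1},
  {"linear": [0.03, 0.13, 0], "dr": [0.4, -0.4, 0], "claw": 1},
])

```text
time_s: 8.22
ee_pos: [549.0, 115.1, 144.1]
tcp_rot: [-3.128, -0.012, 3.035]
wrist_force: [-0.6, -5.0, 2.4]
grip_width: 16.0
```

Request:
servo_tool([
  {"linear": [0.02, 0.08, 0], "dr": [0.2, -0.2, 0], "claw": 1},
  {"linear": [0.03, 0.13, 0], "dr": [0.4, -0.4, 0], "claw": 1},
  {"linear": [0.03, 0.13, 0], "dr": [0.4, -0.4, 0], "claw": 1},
])

```text
time_s: 8.47
ee_pos: [548.9, 115.4, 144.0]
tcp_rot: [-3.135, -0.006, 3.035]
wrist_force: [-1.2, -7.1, 1.1]
grip_width: 15.7
```

Request:
servo_tool([
  {"linear": [0.02, 0.08, 0], "dr": [0, 0, 0], "claw": 1},
  {"linear": [0.03, 0.15, 0], "dr": [0, 0, 0], "claw": 1},
  {"linear": [0.03, 0.15, 0], "dr": [0, 0, 0], "claw": 1},
])

```text
time_s: 8.72
ee_pos: [548.9, 116.0, 143.9]
tcp_rot: [-3.134, -0.007, 3.034]
wrist_force: [-0.6, -5.8, 1.7]
grip_width: 15.7
```

Request:
servo_tool([
  {"linear": [0.02, 0.08, 0], "dr": [0, 0, 0], "claw": 1},
  {"linear": [0.03, 0.15, 0], "dr": [0, 0, 0], "claw": 1},
  {"linear": [0.03, 0.15, 0], "dr": [0, 0, 0], "claw": 1},
])

```text
time_s: 8.97
ee_pos: [548.9, 116.3, 143.9]
tcp_rot: [-3.132, -0.008, 3.034]
wrist_force: [-0.8, -6.8, 2.3]
grip_width: 15.8
```

Request:
servo_tool([
  {"linear": [0.02, 0.1, 0], "dr": [0, 0, 0], "claw": 1},
  {"linear": [0.03, 0.2, 0], "dr": [0, 0, 0], "claw": 1},
  {"linear": [0.03, 0.2, 0], "dr": [0, 0, 0], "claw": 1},
  {"linear": [0.03, 0.2, 0], "dr": [0, 0, 0], "claw": 1},
])

```text
time_s: 9.3
ee_pos: [548.7, 116.4, 143.8]
tcp_rot: [-3.13, -0.009, 3.033]
wrist_force: [-0.4, -7.8, 2.8]
grip_width: 16.2
```

```bash
python3 - <<'E'
from h import *
a=get_image("scene")
s=readout.read_state();print(s['ee_pos'],s['tcp_rot'],s['wrist_force'],s['wrist_torque'],s['grip_width'])
cv2.imwrite("pics/z10.png",cv2.resize(a[165:225,320:380],None,fx=9,fy=9,interpolation=3))
E
```

```text
[548.73583716 116.40818095 143.85571281] [-3.13005097 -0.00852589  3.03255503] [-0.47543134 -8.13215336  2.35162361] [-1.51686181  0.14110826  0.04231599] 15.791520963062265
```

View pics/z10.png

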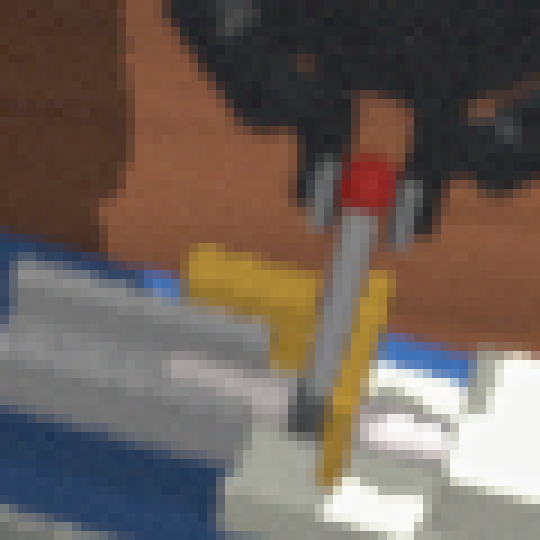

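The handle is on the stop. A 2 mm command moved it only 0.1 mm, the force rose to about 8 N, and the picture shows contact. Bolt travel is about 49 mm. Next I'll turn it down along the 80 mm arc, easing back slightly off the stop.

Request:
servo_tool([
  {"linear": [-0.2, 0.0, -0.1], "dr": [0.2, -0.2, 0.1], "claw": 1},
  {"linear": [-0.5, 0.04, -0.25], "dr": [0.4, -0.3, 0.2], "claw": 1},
  {"linear": [-0.85, 0.08, -0.48], "dr": [0.5, -0.4, 0.3], "claw": 1},
  {"linear": [-1.2, 0.12, -0.7], "dr": [0.5, -0.4, 0.3], "claw": 1},
  {"linear": [-1.45, 0.15, -0.9], "dr": [0.5, -0.4, 0.3], "claw": 1},
  {"linear": [-1.66, 0.17, -1.08], "dr": [0.5, -0.4, 0.3], "claw": 1},
  {"linear": [-1.66, 0.17, -1.08], "dr": [0.5, -0.4, 0.3], "claw": 1},
])

```text
time_s: 9.93
ee_pos: [531.1, 118.1, 132.5]
tcp_rot: [-3.139, -0.004, 3.038]
wrist_force: [-0.5, -5.2, -0.5]
grip_width: 15.7
```

```bash
python3 - <<'E'
from h import *
a=get_image("scene")
s=readout.read_state();print(s['ee_pos'],s['tcp_rot'],s['wrist_force'],s['wrist_torque'],s['grip_width'])
cv2.imwrite("pics/z11.png",cv2.resize(a[165:225,320:380],None,fx=9,fy=9,interpolation=3))
E
```

```text
[531.15791028 118.06896147 132.49522413] [-3.13906553 -0.00404503  3.03772578] [-0.23365121 -4.44250035 -1.09462733] [-0.9545841  -0.05662184 -0.08667295] 15.594476961414038
```

View pics/z11.png

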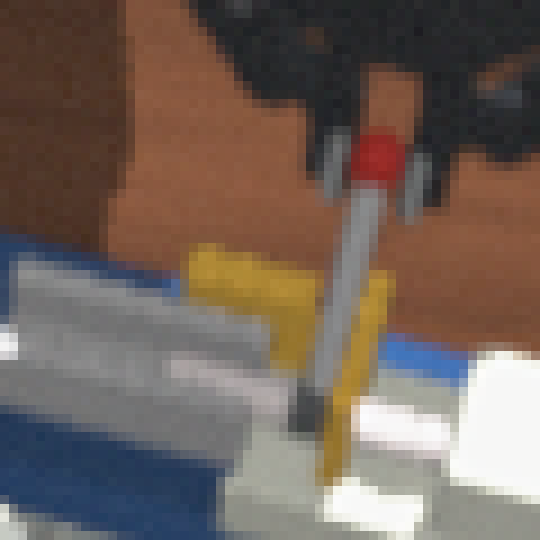

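Request:
servo_tool([
  {"linear": [-0.2, 0.02, -0.18], "dr": [0, 0, 0], "claw": 1},
  {"linear": [-0.4, 0.04, -0.35], "dr": [0, 0, 0], "claw": 1},
  {"linear": [-0.5, 0.05, -0.47], "dr": [0, 0, 0], "claw": 1},
  {"linear": [-0.5, 0.05, -0.47], "dr": [0, 0, 0], "claw": 1},
])

```text
time_s: 10.32
ee_pos: [525.7, 118.6, 127.6]
tcp_rot: [-3.139, -0.005, 3.038]
wrist_force: [-0.7, -4.9, 0.6]
grip_width: 15.9
```

Request:
servo_tool([
  {"linear": [-0.13, 0.02, -0.14], "dr": [0, 0, 0], "claw": 1},
  {"linear": [-0.2, 0.03, -0.2], "dr": [0, 0, 0], "claw": 1},
  {"linear": [-0.2, 0.03, -0.2], "dr": [0, 0, 0], "claw": 1},
])

```text
time_s: 10.57
ee_pos: [523.7, 118.9, 125.4]
tcp_rot: [-3.139, -0.005, 3.038]
wrist_force: [0.1, -5.1, 0.3]
grip_width: 15.7
```

Request:
servo_tool([
  {"linear": [-0.1, 0.01, -0.1], "dr": [0, 0, 0], "claw": 1},
  {"linear": [-0.18, 0.02, -0.2], "dr": [0, 0, 0], "claw": 1},
  {"linear": [-0.18, 0.02, -0.2], "dr": [0, 0, 0], "claw": 1},
])

```text
time_s: 10.82
ee_pos: [521.8, 119.0, 123.3]
tcp_rot: [-3.139, -0.005, 3.038]
wrist_force: [-0.4, -5.6, 0.4]
grip_width: 15.5
```

Request:
servo_tool([
  {"linear": [-0.09, 0.01, -0.11], "dr": [0, 0, 0], "claw": 1},
  {"linear": [-0.16, 0.02, -0.2], "dr": [0, 0, 0], "claw": 1},
  {"linear": [-0.16, 0.02, -0.2], "dr": [0, 0, 0], "claw": 1},
])

```text
time_s: 11.07
ee_pos: [520.0, 119.2, 121.2]
tcp_rot: [-3.139, -0.005, 3.038]
wrist_force: [-0.8, -4.7, 1.2]
grip_width: 15.9
```

Request:
servo_tool([
  {"linear": [-0.08, 0.01, -0.11], "dr": [0, 0, 0], "claw": 1},
  {"linear": [-0.15, 0.02, -0.2], "dr": [0, 0, 0], "claw": 1},
  {"linear": [-0.15, 0.02, -0.2], "dr": [0, 0, 0], "claw": 1},
])

```text
time_s: 11.32
ee_pos: [518.3, 119.4, 119.1]
tcp_rot: [-3.139, -0.005, 3.038]
wrist_force: [-0.5, -5.1, 1.0]
grip_width: 15.8
```

```bash
python3 - <<'E'
from h import *
a=get_image("scene")
s=readout.read_state();print(s['ee_pos'],s['tcp_rot'],s['wrist_force'],s['wrist_torque'],s['grip_width'])
cv2.imwrite("pics/z12.png",cv2.resize(a[160:225,320:380],None,fx=9,fy=9,interpolation=3))
E
```

```text
[518.28351849 119.43762655 119.12773953] [-3.13853465 -0.00536845  3.03818081] [-0.17012519 -5.24330261  1.49090794] [-1.01507351 -0.10407275  0.02235065] 15.390043271156706
```

View pics/z12.png

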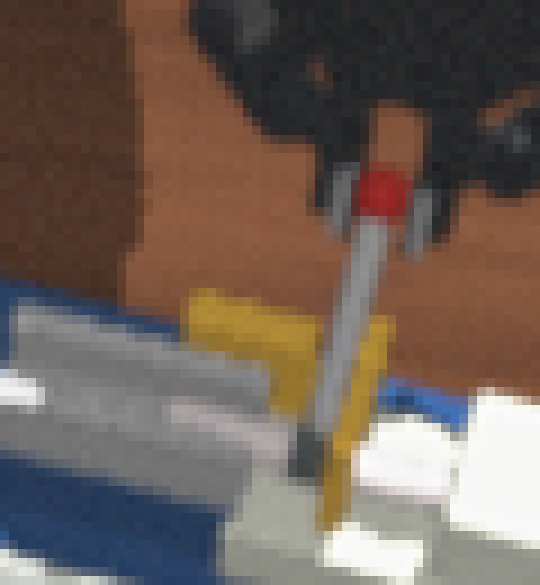

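The handle is past 0.95 rad with no extra force, so it is entering the notch. Continuing down.

Request:
servo_tool([
  {"linear": [-0.1, 0.01, -0.14], "dr": [0, 0, 0], "claw": 1},
  {"linear": [-0.18, 0.02, -0.27], "dr": [0, 0, 0], "claw": 1},
  {"linear": [-0.18, 0.02, -0.27], "dr": [0, 0, 0], "claw": 1},
])

```text
time_s: 11.62
ee_pos: [516.1, 119.7, 116.2]
tcp_rot: [-3.138, -0.006, 3.038]
wrist_force: [-0.7, -4.4, 0.9]
grip_width: 15.8
```

Request:
servo_tool([
  {"linear": [-0.1, 0.01, -0.18], "dr": [0, 0, 0], "claw": 1},
  {"linear": [-0.2, 0.03, -0.36], "dr": [0, 0, 0], "claw": 1},
  {"linear": [-0.28, 0.04, -0.52], "dr": [0, 0, 0], "claw": 1},
  {"linear": [-0.28, 0.04, -0.52], "dr": [0, 0, 0], "claw": 1},
])

```text
time_s: 11.95
ee_pos: [512.6, 120.0, 110.7]
tcp_rot: [-3.138, -0.007, 3.038]
wrist_force: [-0.6, -4.7, 0.7]
grip_width: 15.8
```

Request:
servo_tool([
  {"linear": [-0.12, 0.01, -0.25], "dr": [0, 0, 0], "claw": 1},
  {"linear": [-0.24, 0.02, -0.5], "dr": [0, 0, 0], "claw": 1},
  {"linear": [-0.34, 0.03, -0.75], "dr": [0, 0, 0], "claw": 1},
  {"linear": [-0.44, 0.04, -1.0], "dr": [0, 0, 0], "claw": 1},
  {"linear": [-0.44, 0.04, -1.0], "dr": [0, 0, 0], "claw": 1},
])

```text
time_s: 12.37
ee_pos: [507.4, 120.5, 100.0]
tcp_rot: [-3.138, -0.009, 3.038]
wrist_force: [-1.1, -4.3, 1.0]
grip_width: 15.5
```

Request:
servo_tool([
  {"linear": [-0.09, 0.01, -0.25], "dr": [0, 0, 0], "claw": 1},
  {"linear": [-0.17, 0.02, -0.5], "dr": [0, 0, 0], "claw": 1},
  {"linear": [-0.21, 0.02, -0.65], "dr": [0, 0, 0], "claw": 1},
  {"linear": [-0.21, 0.02, -0.65], "dr": [0, 0, 0], "claw": 1},
])

```text
time_s: 12.7
ee_pos: [505.0, 120.8, 93.1]
tcp_rot: [-3.138, -0.009, 3.038]
wrist_force: [-2.1, -4.6, 0.6]
grip_width: 15.5
```

Request:
servo_tool([
  {"linear": [-0.05, 0.01, -0.2], "dr": [0, 0, 0], "claw": 1},
  {"linear": [-0.09, 0.01, -0.4], "dr": [0, 0, 0], "claw": 1},
  {"linear": [-0.09, 0.01, -0.4], "dr": [0, 0, 0], "claw": 1},
])

```text
time_s: 12.95
ee_pos: [503.9, 120.9, 88.7]
tcp_rot: [-3.138, -0.01, 3.038]
wrist_force: [-1.5, -4.5, 0.2]
grip_width: 15.3
```

Request:
servo_tool([
  {"linear": [-0.03, 0.0, -0.15], "dr": [0, 0, 0], "claw": 1},
  {"linear": [-0.05, 0.0, -0.25], "dr": [0, 0, 0], "claw": 1},
  {"linear": [-0.05, 0.0, -0.25], "dr": [0, 0, 0], "claw": 1},
])

```text
time_s: 13.2
ee_pos: [503.4, 120.9, 86.0]
tcp_rot: [-3.138, -0.01, 3.038]
wrist_force: [-0.8, -3.9, 0.7]
grip_width: 15.5
```

Request:
servo_tool([
  {"linear": [-0.01, 0.0, -0.1], "dr": [0, 0, 0], "claw": 1},
  {"linear": [-0.02, 0.0, -0.2], "dr": [0, 0, 0], "claw": 1},
  {"linear": [-0.02, 0.0, -0.2], "dr": [0, 0, 0], "claw": 1},
])

```text
time_s: 13.45
ee_pos: [503.0, 121.0, 83.9]
tcp_rot: [-3.137, -0.01, 3.038]
wrist_force: [-1.4, -5.2, 0.6]
grip_width: 15.8
```

```bash
python3 - <<'E'
from h import *
a=get_image("scene")
s=readout.read_state();print(s['ee_pos'],s['tcp_rot'],s['wrist_force'],s['wrist_torque'],s['grip_width'])
cv2.imwrite("pics/z13.png",cv2.resize(a[160:225,320:380],None,fx=9,fy=9,interpolation=3))
E
```

```text
[502.99364831 120.97620199  83.87386421] [-3.13749025 -0.01019999  3.03838906] [-1.17106137 -4.28886431 -0.01141105] [-0.90925921  0.17977175 -0.0380465 ] 16.053196731685645
```

View pics/z13.png

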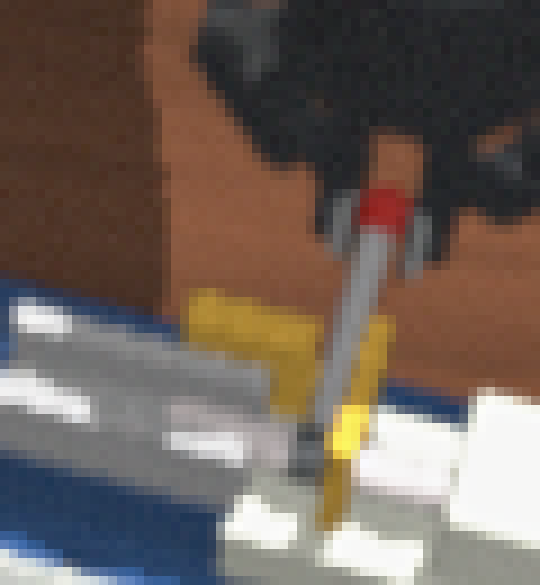

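Request:
servo_tool([
  {"linear": [0, 0.0, -0.15], "dr": [0, 0, 0], "claw": 1},
  {"linear": [0, 0.0, -0.25], "dr": [0, 0, 0], "claw": 1},
  {"linear": [0, 0.0, -0.25], "dr": [0, 0, 0], "claw": 1},
])

```text
time_s: 13.75
ee_pos: [502.6, 121.0, 81.1]
tcp_rot: [-3.137, -0.011, 3.038]
wrist_force: [-1.8, -3.6, 0.2]
grip_width: 15.8
```

Request:
servo_tool([
  {"linear": [0, 0.0, -0.15], "dr": [0, 0, 0], "claw": 1},
  {"linear": [0, 0.0, -0.25], "dr": [0, 0, 0], "claw": 1},
  {"linear": [0, 0.0, -0.25], "dr": [0, 0, 0], "claw": 1},
])

```text
time_s: 14.0
ee_pos: [502.2, 121.0, 78.4]
tcp_rot: [-3.137, -0.012, 3.039]
wrist_force: [-3.2, -4.2, 1.9]
grip_width: 15.9
```

Request:
servo_tool([
  {"linear": [0, 0.0, -0.1], "dr": [0, 0, 0], "claw": 1},
  {"linear": [0, 0.0, -0.2], "dr": [0, 0, 0], "claw": 1},
  {"linear": [0, 0.0, -0.2], "dr": [0, 0, 0], "claw": 1},
])

```text
time_s: 14.25
ee_pos: [502.5, 121.1, 77.0]
tcp_rot: [-3.137, -0.011, 3.039]
wrist_force: [-3.7, -4.5, 7.0]
grip_width: 16.0
```

```bash
python3 - <<'E'
from h import *
a=get_image("scene");b=get_image("top")
s=readout.read_state();print(s['ee_pos'],s['tcp_rot'],s['wrist_force'],s['wrist_torque'],s['grip_width'])
cv2.imwrite("pics/z14.png",np.hstack([cv2.resize(a[160:225,320:380],None,fx=6,fy=6,interpolation=3),cv2.resize(b[190:255,240:305],None,fx=6,fy=6,interpolation=3)]))
E
```

```text
[502.47344558 121.11916953  77.00452389] [-3.137528   -0.01122957  3.03880532] [-4.01377302 -4.54768626  7.06596613] [-0.66938918  0.53416653  0.0212707 ] 15.214756562998355
```

View pics/z14.png

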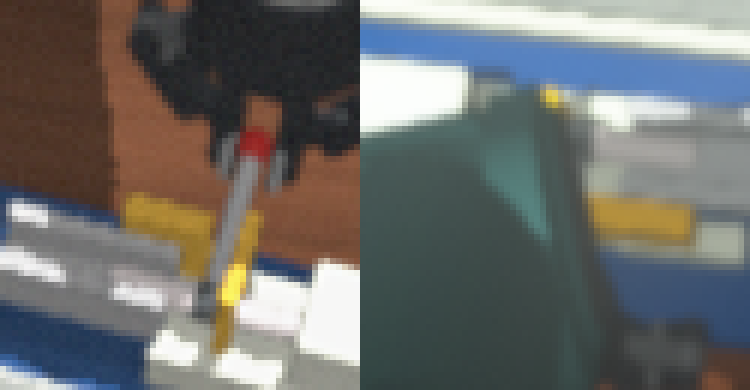

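Handle's end of travel reached: z force stepped to 7 N and the TCP stopped. I'll relax slightly and open.

Request:
servo_tool([
  {"linear": [0, 0, 0.02], "dr": [0, 0, 0], "claw": 1},
  {"linear": [0, 0, 0.02], "dr": [0, 0, 0], "claw": 0.4},
  {"linear": [0, 0, 0.02], "dr": [0, 0, 0], "claw": 0.1},
  {"linear": [0, 0, 0.02], "dr": [0, 0, 0], "claw": 0},
  {"linear": [0, 0, 0.02], "dr": [0, 0, 0], "claw": 0},
  {"linear": [0, 0, 0.02], "dr": [0, 0, 0], "claw": 0},
])

```text
time_s: 14.85
ee_pos: [503.2, 122.1, 77.2]
tcp_rot: [-3.139, -0.01, 3.04]
wrist_force: [-0.2, 0.9, -0.6]
grip_width: 42.9
```

```bash
python3 - <<'E'
from h import *
a=get_image("scene")
s=readout.read_state();print(s['ee_pos'],s['tcp_rot'],s['wrist_force'],s['grip_width'])
cv2.imwrite("pics/z15.png",cv2.resize(a[155:230,310:390],None,fx=8,fy=8,interpolation=3))
E
```

```text
[502.94412436 121.82031006  77.18666616] [-3.13828629 -0.01048064  3.039481  ] [-0.64056409  0.69484714 -0.40191596] 42.92343146274834
```

View pics/z15.png

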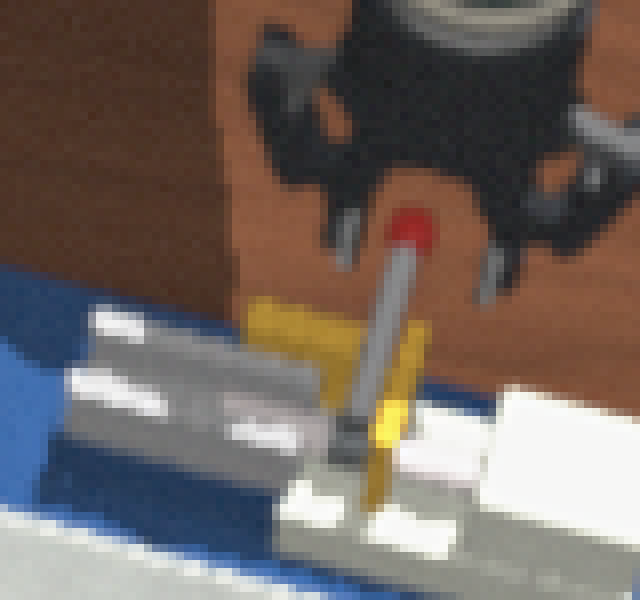

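The fingers are clear on both sides, with the knob at about (410,230) between 345 and 490. Retreating straight up, then back.

Request:
servo_tool([
  {"linear": [0, -0.1, 1], "dr": [0, 0, 0], "claw": 0},
  {"linear": [0, -0.1, 3], "dr": [0, 0, 0], "claw": 0},
  {"linear": [0, -0.1, 6], "dr": [0, 0, 0], "claw": 0},
  {"linear": [0, -0.1, 9], "dr": [0, 0, 0], "claw": 0},
  {"linear": [0, 2.5, 12], "dr": [0, 0, 0], "claw": 0},
  {"linear": [0, 6, 14], "dr": [0, 0, 0], "claw": 0},
  {"linear": [-1, 9.5, 15], "dr": [0, 0, 0], "claw": 0},
  {"linear": [-2, 13, 15], "dr": [0, 0, 0], "claw": 0},
])

```text
time_s: 15.57
ee_pos: [485.0, 253.9, 231.3]
tcp_rot: [3.14, -0.004, 3.037]
wrist_force: [0.2, 0.7, -0.2]
grip_width: 42.3
```

Request:
servo_tool([
  {"linear": [-1, 3.5, 0], "dr": [0, 0, 0], "claw": 0},
  {"linear": [-2, 7, 0], "dr": [0, 0, 0], "claw": 0},
  {"linear": [-3, 10.5, 0], "dr": [0, 0, 0], "claw": 0},
  {"linear": [-4, 14, 0], "dr": [0, 0, 0], "claw": 0},
  {"linear": [-4, 16, 0], "dr": [0, 0, 0], "claw": 0},
  {"linear": [-4, 16, 0], "dr": [0, 0, 0], "claw": 0},
  {"linear": [-4, 16, 0], "dr": [0, 0, 0], "claw": 0},
])

```text
time_s: 16.15
ee_pos: [444.3, 415.4, 231.7]
tcp_rot: [3.139, -0.004, 3.041]
wrist_force: [0.0, -1.1, -0.3]
grip_width: 42.6
```

```bash
python3 - <<'E'
from h import *
a=get_image("scene");b=get_image("top");cv2.imwrite("pics/s2.png",a);cv2.imwrite("pics/t2.png",b)
s=readout.read_state();print(s['time_s'],s['ee_pos'],s['wrist_force'],np.abs(s['joint_velocities']).max())
def red(im,box):
    x0,y0,x1,y1=box;r=im[y0:y1,x0:x1].astype(int);B,G,R=r[...,0],r[...,1],r[...,2]
    n,l,st,c=cv2.connectedComponentsWithStats(((R>130)&(G<90)&(B<110)&(R-G>70)).astype(np.uint8))
    return [(c[i]+[x0,y0],st[i,4]) for i in range(1,n) if st[i,4]>8]
A=red(a,(330,165,375,205));B=red(b,(240,210,310,255));print(A,B)
if A and B:print("knob",tri(A[0][0],B[0][0]))
cv2.imwrite("pics/z16.png",np.hstack([cv2.resize(a[155:230,310:390],None,fx=5,fy=5,interpolation=3),cv2.resize(b[185:260,230:310],None,fx=5,fy=5,interpolation=3)]))
E
```

```text
16.25 [445.38284666 412.3304985  231.49916943] [ 0.00555519  0.01058811 -0.7242069 ] 0.015470049959961124
[(array([361.03448276, 182.82758621]), np.int32(29))] [(array([271.5       , 247.79166667]), np.int32(48))]
knob [504.1902991  118.75525143  90.60522083]
```

View pics/z16.png

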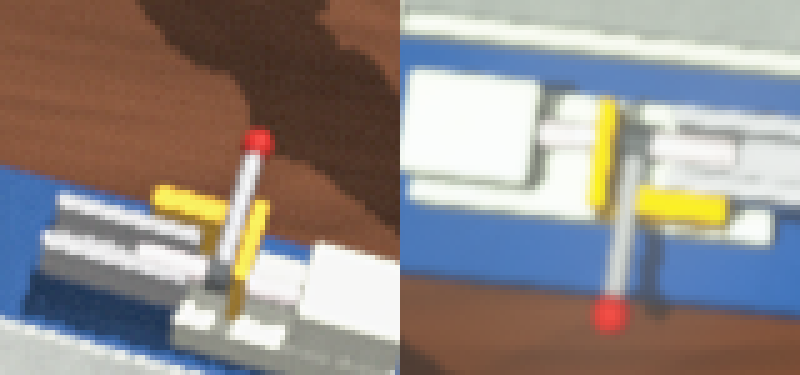

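View pics/t2.png

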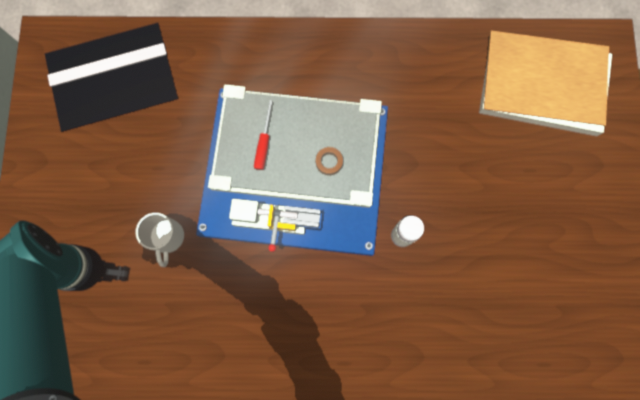

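The top view shows the handle level in the notch between the lip and the stop, with the knob at (271.5,248). The bystanders are where they were, and the knob height of 91 mm means the handle is fully down. Handing in.

```bash
python3 -c "
from station import robot
print(robot.finish_job())"
```

```text
the job is handed in; nothing more can be done
None
```

The platen looks locked, and I handed the job in at about 16 s of the 48 s allowed; no verdict was reported.

- **Slide:** I pinched the red knob and slid the bolt about 49 mm with the handle still up. I stopped when I felt the keeper's end stop, where the wrist force levelled at about 8 N including the spring and rubbing.
- **Turn:** I turned the handle down along its arc. It passed the lip's angle without any extra force, and I pressed until its end of travel showed as a step to about 7 N. Then I opened the fingers and backed away.
- **Last checks:** After release the knob measured about (504, 119, 91) mm, which puts the handle at about 1.4 rad, fully down. In both views it sits in the notch against the end stop. The tape roll, screwdriver, mug and can look unmoved by eye in the top view. The arm was clear, with wrist force under 1 N.

**What disagreed:**
- The two cameras differed by about 4–5 mm along the bolt, so I found the stop by touch rather than trusting the pictures.
- The grip read about 16 mm on the 18 mm ball.
- At the bottom the tool went about 8 mm lower than I had worked out, so the ball probably shifted a little in the pads. The final position was not affected.
- I briefly tilted the tool about 1° the wrong way while sliding, and corrected it.

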